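Fit the long flow cell in the covered detector

ROBOT

A 6-joint arm with a two-finger parallel gripper is mounted at the origin on the work surface. World frame = base frame: x ahead of the robot, y to its left, z up, the work surface at z = 0. Lengths are in mm, angles in rad, forces in N, time in s.
With the tool pointing down it reaches from about 375 to 900 mm from the base axis. Payload 3.1 kg.
Tool frame: the origin (TCP) lies at the very end of the fingers, on their centre line; the grasp point (between the pads) lies 19 mm behind it; z points along the fingers, y is the line along which they close (so a half turn about z gives the same grasp; the last joint's range is limited). The gripper opens to 87 mm and grips with 3 to 60 N. Pads are 19 mm wide; open, the fingers measure 117 mm over their backs; the gripper's body (75 mm by 190 mm) begins 51 mm behind the grasp point.
Start: joints at [0.999, 0.527, 1.433, -0, 1.181, -0.178], TCP at [239.771, 577.154, 189.348] pointing down, gripper open.
Joint ranges: [-3.08, 3.08], [-0.75, 2.2], [0.22, 2.44], [-1.43, 4.57], [0, 2.65], [-2.85, 2.85]. Speed limits (rad/s): [2.79, 2.79, 3.14, 3.14, 3.14, 3.14].

INTERFACE

Orientations are given as a rotation vector (axis times angle).
In Python, from cell import manip, cams, outline_of, place_of gives the robot as it stands.
- The arm moves only by the tool arm_command, never from a script. Its argument "motion" is one flat list of numbers, 6 for each row, row after row: the shift along the tool's x, y, z in mm, then the turn, a rotation vector about the tool's x, y, z in rad. In form: [dx, dy, dz, ax, ay, az, dx, dy, dz, ax, ay, az, ...]. A call has 1 to 20 rows; each row is the pose to reach, as a shift and turn from the pose commanded when the call began, along the tool's axes at that moment; what a row does not reach only later rows make up. A row lasts 1/8 s, in which the tool goes at most 62.5 mm and 10.7 degrees, less where a joint would pass 70% of its speed; a pose out of reach is approached as far as the arm can. A call with a gripper value outside its range is refused whole. "claw" is the opening, from 0 (shut) to 1 (fully open), set as the call begins (left out, the last holds). The fingers move at their own pace and stop on an object; the grip force is fixed at half the most. Time passes only in rows, so rows that repeat a pose let the fingers close. It gives the time, the measured TCP pose, the force, the opening and the grip force at its end, in the units of the state.
- manip.read_state(): the state, without advancing time (a new reading comes with each control period).
- cams.snapshot(name): name is "side" or "top"; returns a dict with "frame" (480x640x3 uint8, red, green, blue), "depth" (480x640 float32, mm along the optical axis (not along the pixel's ray), 0 where there is no reading), "fx", "fy", "cx", "cy" (pixels), "dist" ([k1, k2, p1, p2, k3] as OpenCV has them; the pictures are not rectified), "rvec" (rotation vector, rad) and "tvec" (3), from world to camera coordinates, as OpenCV has them. Camera axes: x right, y down, z forward; pixel columns grow to the right and rows downward; lengths in mm; the calibration is good to about 2 mm. A picture is of the moment at which its call begins.
- manip.job_done(): hands the job in; it is judged then, once.
Trained networks look in a picture, given as the dict that the camera call returned (one of the last four; its "shot" number tells which), for a name from the list of things; names that differ only in an ending like _2 or _b are one class to them, and where a whole thing is asked for, a point or a joint stands for the part that bears it (a point fixed in the world has none). Each returns a list of dicts, best first, with "score" (0 to 1); they miss things now and then, are a little off and sometimes report something else, mostly with a low value. They report only what shows in the picture. A call takes as long as a camera call. They do not tell look-alikes from the thing itself.
- outline_of(picture, target): "mask" (480x640 bool, what is visible of it).
- place_of(picture, target): "at" ([x, y, z] in mm, in world coordinates, good to about 4 mm: a listed point, or the origin of a listed thing).
The state is a dict: "time": time; "qpos": joint angles; "dq": joint speeds; "joint_efforts": joint torques, N m; "position": TCP position; "tool_rot": TCP orientation; "contact_force": force on the tool from outside, world axes, zero at the start; "ft_torque": the same for the moment, N m; "width": finger opening in mm; "gripper_force": force on a finger pad.
Only numpy, scipy, OpenCV 4.12 (cv2) and the standard library are available. Lean on these libraries where they do the work, as an engineer would, in place of code of your own. Each camera call takes 0.05 s, during which the arm holds its last target. There are 200 camera calls.

TASK

Lift the loose grey dust cover off the detector and stand it upright, open side down, on the rubber mat. Then take the longer of the two flow cells from the rack (there it can be held only by its ends), put it down upright on the mat and let go, take it again by its long sides, and press it into the detector's pocket until its top is flush with the two end cheeks, without forcing it. Leave the cover standing on the mat, and leave the short cell in its channel and the bottle, jar and wrench where they are.

Things in the scene. Friction and masses are not known exactly. Their poses are not given: they have to be found in the camera images.
- detector: White box, 170 (own x) x 150 (own y) x 50 mm high, fixed, black panel on its -x side. Origin: centre of underside. Mid-deck, along x, a pocket 59 x 32 mm, sunk 16 mm below the deck (hard floor 34 mm over the origin), 4 mm 45-degree lead-ins on its long edges. At each x end a cheek 14 x 40 mm stands 20 mm above the deck, with like 5 mm lead-ins; y sides open. The cover hides all this at the start.
- pocket (a point): Centre of the pocket, level with the tops of the two cheeks: 70 mm above the detector's origin, 20 mm above the deck, 36 mm above the pocket's hard floor. Axes as the detector's.
- contact_plate (a joint): Brass plate 50 x 24 mm in the pocket's floor; its travel down in m, 0 (up, 6 mm over the hard floor) to 0.006 (down). Starts at 0 to 0.0015. Friction-held, no spring: about 10 N pushes it down and it stays. Until then the cell stands up to 6 mm proud of the cheeks.
- cover: Loose grey dust cover, an upside-down open box 97 (own x) x 50 (own y) x 42 mm high, walls 3 mm, about 90 g. Origin: centre of its open underside. Stands on the deck over the cheeks with 2 mm play, x along the detector's x; raise it more than 20 mm straight up to clear them. No handle: take it across its 50 mm width.
- rack: Aluminium rack, fixed: base 56 (own x) x 77 (own y) x 10 mm; three walls 5 mm thick along x at y = -36, 0, 36 mm, up to 44 mm height, make two 31 mm channels at y = -18 and 18 mm, open at both x ends. Origin: centre of underside.
- cell: The long flow cell: steel block 56 (own x) x 28 (own y) x 36 mm high, about 120 g, the same either way round. Origin: centre of underside. Starts in either channel of the rack, standing on the base (10 mm up), x along the channel, ends level with the rack's ends, top 2 mm above the walls.
- cell_top (a point): Centre of the long cell's flat top, 36 mm above its origin.
- short_cell: The short flow cell, to be left in its channel: steel block 40 x 28 x 24 mm high in the rack's other channel. Origin: centre of its underside.
- mat: Grey rubber mat fixed flat on the bench, 280 (x) x 150 (y) x 4 mm thick. Origin: centre of its underside.
- bottle: Bystander: amber bottle, 52 mm across, 95 mm high. Origin: centre of its underside.
- jar: Bystander: glass jar with white cap, 56 mm across, 60 mm high. Origin: centre of its underside.
- wrench: Bystander: small wrench, 140 mm long, lying on the bench.
There are look-alikes about, which are no part of the job. What is shaped like the cell but green or purple is not meant.

How it is judged:
By the outcome, as a careful person would: the job done as asked, in the order asked, and still so for the second after the job is handed in, with the robot touching nothing.
It also fails if it takes over 61 s, if anything falls off the work surface, if the arm or the gripper's body presses on something with over 40 N, if the wrist force passes 120 N, or if a joint passes its speed limit or range.

## Working session

There is one attempt and no reset: what is moved stays moved. The work goes in short steps, Python scripts to look and compute and a tool call to move; the robot and the scene stay as the last step left them, time stands still between calls to the robot, and variables do not carry over. Pictures are saved under pics/ and viewed, at most 10 in all, crops included, and the job is handed in when it is done.

Besides the shell and the picture viewer there is one more tool, called after "Emit:" as name(argument=value, ...) on one line, values as JSON. arm_command: Moves the arm, as the interface text tells. Its arguments: {"type":"object","properties":{"motion":{"type":"array"},"claw":{"type":"number"}},"required":["motion"]}

```bash
mkdir -p pics; ls; python3 - <<'E'
from cell import manip,cams,outline_of,place_of
import cv2,numpy as np
print(manip.read_state())
for n in("top","side"):
    p=cams.snapshot(n); cv2.imwrite(f"pics/{n}0.png",p["frame"][:,:,::-1]); np.save(f"{n}0.npy",p,allow_pickle=True)
    print(n,[p[k] for k in("fx","fy","cx","cy","dist","rvec","tvec")])
    for t in ("detector","pocket","cover","rack","cell","cell_top","short_cell","mat","bottle","jar","wrench"):
        print(t,[(np.round(r["at"]).tolist(),round(r["score"],2)) for r in place_of(p,t)][:4])
E
```

```text
pics
{'time': 0.0, 'qpos': array([ 9.98506678e-01,  5.28452732e-01,  1.43389046e+00, -1.07240169e-05,
        1.18136548e+00, -1.78491523e-01]), 'dq': array([ 1.06331643e-04,  1.58827625e-03, -6.51367168e-05, -4.42203915e-04,
        7.50842810e-04,  4.18028911e-04]), 'joint_efforts': array([ 1.74672947e-03, -4.40044999e+01, -1.76593423e+01,  6.32582442e-02,
        5.82715985e-02, -1.79646613e-04]), 'position': array([239.34954263, 576.50117941, 188.38371299]), 'tool_rot': array([-0.61443088, -3.08013855,  0.00309733]), 'contact_force': array([ 0.23295477,  0.67841122, -0.79229686]), 'ft_torque': array([-0.0638954 ,  0.035211  , -0.02407028]), 'gripper_force': 0.0, 'width': 86.92757842084582}
top [553.1210306657787, 553.1210306657787, 328.07522188526565, 248.50078505673315, array([-0.14817507,  0.        ,  0.        ,  0.        ,  0.        ]), array([ 2.10797922, -2.16455518,  0.19137529]), array([   5.35321211,  574.00915768, 1094.08149235])]
detector [([504.0, 243.0, 2.0], 0.85)]
pocket [([506.0, 242.0, 68.0], 0.96), ([493.0, -189.0, 1.0], 0.47)]
cover [([497.0, 244.0, 49.0], 0
[... 763 characters left out ...]
3678,  0.46639778]), array([-366.0615278 ,  262.83526101,  714.62790719])]
detector [([505.0, 243.0, -5.0], 0.82)]
pocket [([500.0, 239.0, 67.0], 0.83)]
cover [([500.0, 242.0, 54.0], 0.69), ([538.0, -412.0, 1.0], 0.65)]
rack [([493.0, -192.0, 2.0], 0.97)]
cell [([442.0, -306.0, 3.0], 0.97), ([386.0, -223.0, -2.0], 0.82), ([594.0, -252.0, 3.0], 0.81), ([498.0, -211.0, 11.0], 0.73)]
cell_top [([386.0, -217.0, 34.0], 0.8), ([590.0, -250.0, 39.0], 0.76), ([615.0, -143.0, 37.0], 0.76), ([444.0, -307.0, 40.0], 0.68)]
short_cell [([485.0, -173.0, 10.0], 0.85)]
mat [([530.0, 10.0, 3.0], 0.7)]
bottle [([539.0, -416.0, -2.0], 0.58)]
jar [([520.0, 424.0, 0.0], 0.89)]
wrench [([715.0, 17.0, 2.0], 0.53)]
```

View pics/top0.png

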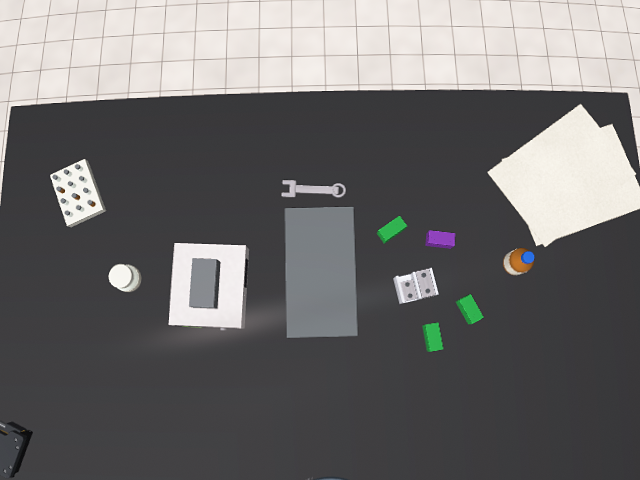

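View pics/side0.png

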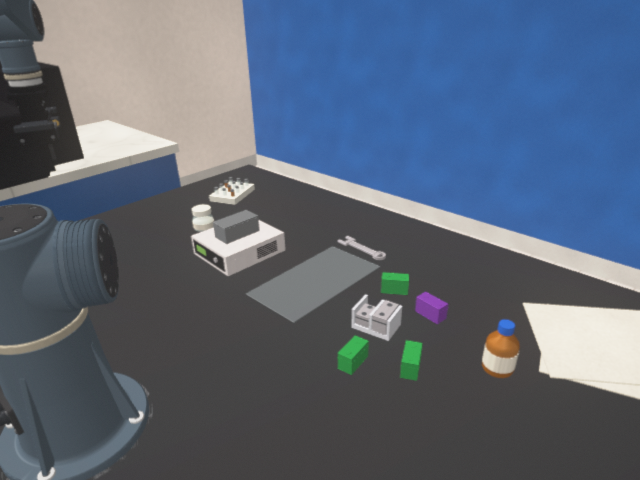

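The top view shows the detector at (208,285), cover (204,283), mat (320,272) and rack (416,287). The green and purple blocks around it are decoys, and the long cell looks to be in the right-hand (−y) channel. Next I measure poses and yaws.

```bash
cat > h.py <<'E'
from cell import manip,cams,outline_of,place_of
import cv2,numpy as np
def pc(p):
    """world xyz for each pixel (480,640,3), nan where no depth"""
    K=np.array([[p["fx"],0,p["cx"]],[0,p["fy"],p["cy"]],[0,0,1.]])
    v,u=np.mgrid[:480,:640]
    n=cv2.undistortPoints(np.stack([u,v],-1).reshape(-1,1,2).astype(float),K,np.array(p["dist"])).reshape(480,640,2)
    d=np.where(p["depth"]>0,p["depth"],np.nan).astype(float)
    c=np.dstack([n[...,0]*d,n[...,1]*d,d])
    R=cv2.Rodrigues(np.array(p["rvec"]))[0]
    return (c-np.array(p["tvec"]))@R
def onplane(p,uv,z):
    K=np.array([[p["fx"],0,p["cx"]],[0,p["fy"],p["cy"]],[0,0,1.]])
    n=cv2.undistortPoints(np.array(uv,float).reshape(-1,1,2),K,np.array(p["dist"])).reshape(-1,2)
    R=cv2.Rodrigues(np.array(p["rvec"]))[0]
    o=-R.T@np.array(p["tvec"]); r=np.c_[n,np.ones(len(n))]@R
    return o+r*((z-o[2])/r[:,2])[:,None]
def ortho(p,cx,cy,z,half=100,s=4):
    """crop at height z: col -> +x (right), row -> -y... returns image, s px/mm"""
    K=np.array([[p["fx"],0,p["cx"]],[0,p["fy"],p["cy"]],[0,0,1.]])
    n=int(2*half*s); j,i=np.meshgrid(np.arange(n),np.arange(n))
    P=np.dstack([cx-half+j/s,cy+half-i/s,np.full((n,n),float(z))]).reshape(-1,3)
    uv=cv2.projectPoints(P,np.array(p["rvec"]),np.array(p["tvec"]),K,np.array(p["dist"]))[0].reshape(n,n,2).astype(np.float32)
    return cv2.remap(p["frame"],uv[...,0],uv[...,1],cv2.INTER_CUBIC)
def rect(P):
    (c,wh,a)=cv2.minAreaRect(np.array(P[:,:2],np.float32)); a=a if wh[0]>=wh[1] else a+90
    return np.round(c,1),np.round(sorted(wh),1),round((a+90)%180-90,1)
def zrect(p,cx,cy,r,z0,z1):
    w=pc(p); m=(np.hypot(w[...,0]-cx,w[...,1]-cy)<r)&(w[...,2]>z0)&(w[...,2]<z1)
    return m,(rect(w[m]),round(float(np.median(w[m][:,2])),1)) if m.sum()>4 else None
E
python3 - <<'E'
from h import *
p=np.load("top0.npy",allow_pickle=True).item()
for n,a in dict(cover=(500,243,75,75,110),det=(504,243,130,42,58),rack=(493,-190,60,38,54),cell=(493,-208,60,45,54),mat=(536,5,170,2.5,12),short=(485,-170,35,30,38),wrench=(712,19,90,3,30)).items():
    print(n,zrect(p,*a)[1])
s=np.load("side0.npy",allow_pickle=True).item()
for n,a in dict(cover=(500,243,75,85,110),det=(504,243,130,42,58),rack=(493,-190,60,38,54)).items():
    print("side",n,zrect(s,*a)[1])
a=ortho(p,493,-190,45,75,4);b=ortho(p,500,243,92,75,4)
cv2.imwrite("pics/o.png",cv2.resize(np.hstack([a,b]),(800,400))[:,:,::-1])
E
```

```text
cover ((array([504.7, 240.9]), array([51.8, 97.7]), -3.8), 92.4)
det ((array([504.7, 241.7]), array([152.3, 172.1]), -3.6), 50.5)
rack ((array([ 493.9, -190.6]), array([56.9, 79.2]), -78.6), 45.2)
cell ((array([ 494.1, -190.4]), array([56.5, 77.1]), -79.3), 46.8)
mat ((array([5.367e+02, 2.000e-01]), array([329. , 337.4]), -2.5), 4.7)
short ((array([ 489.8, -173.8]), array([44.3, 51.7]), 11.6), 34.4)
wrench ((array([711.4,  20.1]), array([174.4, 179. ]), 15.7), 5.3)
side cover ((array([502.1, 240. ]), array([53.8, 99.3]), -2.9), 91.1)
side det ((array([502.1, 240.9]), array([154.8, 173.4]), -3.5), 49.3)
side rack ((array([ 492.4, -191. ]), array([59.3, 79.2]), -76.9), 44.4)
```

View pics/o.png

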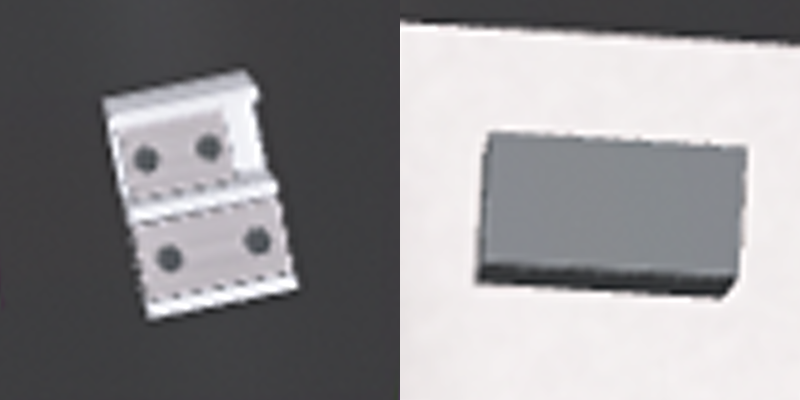

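The left crop shows the long cell in the lower (−y) channel and the short one in the upper. In the right crop the cover sits square on the detector, yaw about −3.6°. I'll add a planning helper.

```bash
cat >> h.py <<'E'
def goal(x,y,z,phi,s=None,down=True):
    """tool-frame row to reach TCP (x,y,z) pointing down, closing line at world angle phi deg (mod 180)"""
    s=s or manip.read_state(); R=cv2.Rodrigues(np.array(s["tool_rot"]))[0]
    psi=np.degrees(np.arctan2(R[1,1],R[0,1])); f=np.radians(psi+(phi-psi+90)%180-90)
    yv=np.array([np.cos(f),np.sin(f),0]); zv=np.array([0,0,-1.]); T=np.c_[np.cross(yv,zv),yv,zv]
    d=R.T@(np.array([x,y,z])-s["position"]); r=cv2.Rodrigues(R.T@T)[0].ravel()
    print("psi",round(psi,1),"q6",round(s["qpos"][5],2),"pos",np.round(s["position"],1),"row",np.round(d,1).tolist()+np.round(r,3).tolist()); return np.r_[d,r]
E
python3 - <<'E'
from h import *
for z in (140,62): goal(504,241,z,86.4)
E
```

```text
psi 67.4 q6 -0.18 pos [239.8 577.1 189.3] row [-373.0, -209.0, 49.4, -0.0, 0.0, -0.331]
psi 67.4 q6 -0.18 pos [239.8 577.1 189.3] row [-373.0, -209.0, 127.4, -0.0, 0.0, -0.331]
```

Emit:
arm_command(motion=[-373,-209,49,0,0,-0.331,-373,-209,49,0,0,-0.331,-373,-209,49,0,0,-0.331,-373,-209,49,0,0,-0.331,-373,-209,49,0,0,-0.331,-373,-209,49,0,0,-0.331,-373,-209,49,0,0,-0.331,-373,-209,49,0,0,-0.331,-373,-209,49,0,0,-0.331], claw=1)

```text
time: 2.33
position: [503.6, 241.1, 140.3]
tool_rot: [-0.1, -3.139, -0.0]
contact_force: [0.1, 0.6, 0.2]
width: 87.0
gripper_force: 0.0
```

```bash
python3 - <<'E'
from h import *
goal(503.5,241,62,86.4);goal(605,5,110,90)
E
```

```text
psi 86.3 q6 -1.26 pos [503.6 241.1 140.3] row [0.0, -0.1, 78.3, 0.0, -0.001, -0.001]
psi 86.3 q6 -1.26 pos [503.6 241.1 140.3] row [-116.3, -229.1, 30.1, 0.0, -0.001, -0.064]
```

Emit:
arm_command(motion=[0,0,50,0,0,0,0,0,78,0,0,0,0,0,78,0,0,0])

```text
time: 2.7
position: [500.9, 242.1, 60.7]
tool_rot: [-0.094, -3.135, 0.002]
contact_force: [0.6, 0.3, 0.1]
width: 86.9
gripper_force: 0.0
```

Emit:
arm_command(motion=[0,0,0,0,0,0,0,0,0,0,0,0,0,0,0,0,0,0,0,0,0,0,0,0,0,0,0,0,0,0], claw=0)

```text
time: 3.32
position: [504.2, 241.0, 62.6]
tool_rot: [0.099, 3.14, 0.0]
contact_force: [-0.1, -0.9, -0.4]
width: 45.3
gripper_force: 0.0
```

```bash
python3 - <<'E'
from h import *
s=manip.read_state();print(s["width"],s["gripper_force"])
p=cams.snapshot("side");cv2.imwrite("pics/s1.png",cv2.resize(p["frame"][150:330,120:360],(800,600))[:,:,::-1])
p=cams.snapshot("top");print(zrect(p,504,241,100,85,100)[1], zrect(p,504,241,120,45,55)[1])
E
```

```text
45.33018652531269 0.0
((array([466.6, 229.2]), array([19.8, 24.9]), 82.6), 92.2) ((array([503.7, 211.7]), array([ 97.4, 171.8]), -1.3), 50.4)
```

View pics/s1.png

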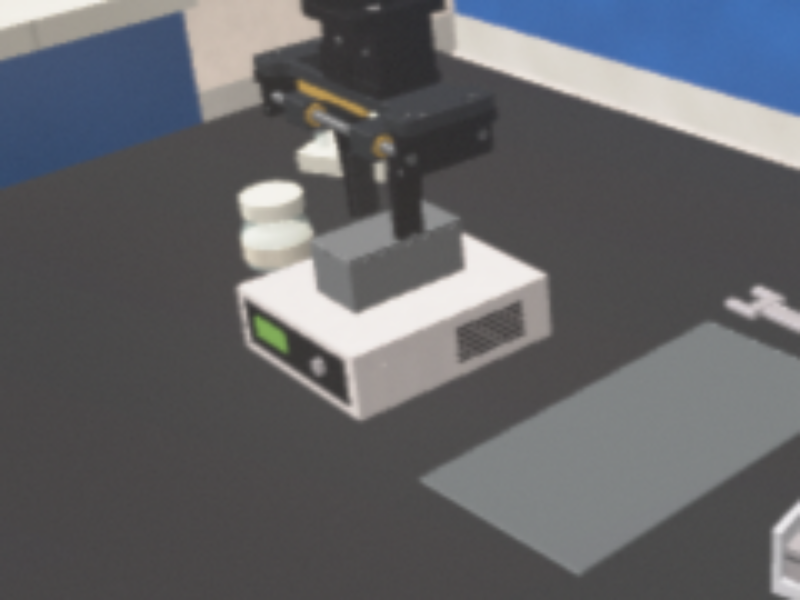

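The fingertips look level with the cover's top edge, yet the TCP reads z=62. I'll check the tip height by depth.

```bash
python3 - <<'E'
from h import *
s=manip.read_state();print(s["time"],s["position"],s["qpos"],s["width"])
p=cams.snapshot("side");w=pc(p);f=p["frame"]
u=int(120+408*.3)
for v in range(150+190*180//600,150+270*180//600,2): print(v,u,f[v,u],np.round(w[v,u],0))
v=150+215*180//600
for u in range(225,255,3): print(v,u,f[v,u],np.round(w[v,u],0))
E
```

```text
3.425 [504.06916123 240.95900638  62.42716302] [ 2.45903159e-01  6.19122487e-01  1.70883954e+00  1.49183556e-05
  8.13561031e-01 -1.26191397e+00] 37.08896336403736
207 242 [51 49 47] [503. 211. 130.]
209 242 [50 48 46] [504. 212. 124.]
211 242 [52 51 48] [504. 214. 118.]
213 242 [52 49 49] [505. 216. 112.]
215 242 [52 50 50] [505. 217. 107.]
217 242 [52 49 50] [503. 215. 103.]
219 242 [62 60 59] [502. 214.  98.]
221 242 [116 116 116] [504. 217.  91.]
223 242 [105 105 105] [502. 216.  87.]
225 242 [95 94 93] [505. 221.  79.]
227 242 [94 95 93] [501. 217.  77.]
229 242 [95 93 93] [498. 213.  74.]
214 225 [73 71 70] [615. 450.   1.]
214 228 [62 60 59] [495. 259. 100.]
214 231 [76 74 73] [504. 260.  97.]
214 234 [129 128 129] [515. 262.  92.]
214 237 [59 56 57] [491. 216. 114.]
214 240 [51 49 48] [498. 215. 112.]
214 243 [53 50 50] [506. 213. 110.]
214 246 [121 121 123] [533. 238.  93.]
214 249 [145 145 145] [543. 239.  89.]
214 252 [145 145 145] [543. 227.  93.]
```

The tips really are about 30 mm above where the TCP reads, and the fingers have closed over the cover's top without touching. I'll open and measure this offset properly.

Emit:
arm_command(motion=[0,0,0,0,0,0,0,0,0,0,0,0,0,0,0,0,0,0,0,0,0,0,0,0,0,0,0,0,0,0], claw=1)

```text
time: 4.1
position: [504.0, 241.0, 62.3]
tool_rot: [-0.099, -3.14, 0.0]
contact_force: [0.7, 0.7, 0.2]
width: 75.3
gripper_force: 0.0
```

```bash
python3 - <<'E'
from h import *
s=manip.read_state();print(s["time"],s["position"],s["tool_rot"],s["width"])
for n in("side","top"):
    p=cams.snapshot(n);w=pc(p);f=p["frame"].astype(int);np.save(n+"1.npy",p,allow_pickle=True)
    m=(np.hypot(w[...,0]-504,w[...,1]-241)<110)&(f.max(-1)<75)&(w[...,2]>60)
    q=w[m]
    for a,b in [(60,80),(80,90),(90,100),(100,110),(110,120),(120,130),(130,140),(140,150),(150,160),(160,170),(170,190)]:
        k=q[(q[:,2]>=a)&(q[:,2]<b)]
        if len(k)>3: print(n,a,len(k),np.percentile(k,[3,97],axis=0)[:,:2].round().tolist())
p=np.load("side1.npy",allow_pickle=True).item();cv2.imwrite("pics/s2.png",cv2.resize(p["frame"][130:310,120:360],(800,600))[:,:,::-1])
E
```

```text
4.1 [504.01586899 241.04343605  62.32591777] [-9.85248111e-02 -3.13999608e+00  2.77987521e-05] 75.34729676139614
side 90 35 [[490.0, 194.0], [515.0, 286.0]]
side 100 72 [[491.0, 192.0], [513.0, 286.0]]
side 110 60 [[490.0, 193.0], [512.0, 284.0]]
side 120 67 [[491.0, 191.0], [512.0, 285.0]]
side 130 74 [[490.0, 189.0], [512.0, 285.0]]
side 140 65 [[490.0, 187.0], [511.0, 286.0]]
side 150 18 [[495.0, 282.0], [508.0, 292.0]]
side 160 91 [[463.0, 152.0], [530.0, 322.0]]
side 170 346 [[462.0, 150.0], [531.0, 324.0]]
top 60 20 [[458.0, 219.0], [472.0, 220.0]]
top 170 84 [[465.0, 179.0], [539.0, 308.0]]
```

View pics/s2.png

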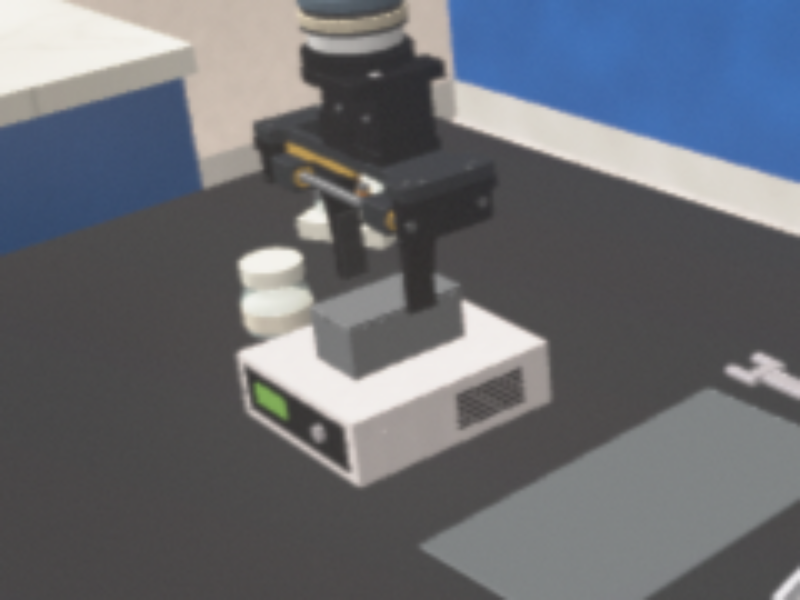

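```bash
python3 - <<'E'
from h import *
for fn,u0,u1,v0,v1 in(("side1.npy",216,262,180,235),("side0.npy",0,70,90,200)):
    p=np.load(fn,allow_pickle=True).item();w=pc(p);f=p["frame"].astype(int).max(-1)
    print(fn)
    for u in range(u0,u1,3):
        col=[v for v in range(v0,v1) if f[v,u]<75 and w[v,u,2]>40 and w[v,u,0]<800]
        if col: v=col[-1];print(u,v,np.round(w[v,u],0),np.round(w[v-2,u],0),f[v+1,u])
E
```

```text
side1.npy
216 182 [491. 285. 177.] [491. 284. 182.] 97
219 196 [497. 290. 138.] [495. 285. 145.] 75
222 212 [496. 285.  97.] [496. 282. 104.] 69
225 213 [501. 279.  95.] [502. 279. 100.] 81
228 211 [509. 278.  98.] [510. 278. 103.] 73
231 196 [465. 193. 174.] [463. 191. 180.] 81
234 198 [462. 179. 174.] [463. 179. 179.] 88
237 192 [468. 175. 187.] [474. 182. 188.] 108
240 209 [493. 205. 130.] [493. 204. 135.] 69
243 223 [490. 196.  98.] [489. 193. 105.] 82
246 222 [498. 194.  98.] [499. 195. 103.] 79
249 221 [508. 196.  97.] [506. 193. 103.] 80
252 200 [492. 156. 166.] [493. 157. 170.] 75
255 199 [500. 155. 166.] [500. 154. 171.] 76
258 198 [508. 155. 166.] [510. 156. 170.] 75
261 197 [515. 153. 166.] [518. 155. 170.] 75
side0.npy
0 188 [ 216. 1080.   42.] [ 217. 1077.   49.] 72
3 188 [ 223. 1077.   41.] [ 224. 1074.   48.] 117
6 187 [ 232. 1078.   41.] [ 233. 1073.   49.] 108
9 186 [ 239. 1070.   44.] [ 243. 1080.   47.] 85
12 185 [ 249. 1074.   44.] [ 251. 1074.   50.] 78
15 185 [ 258. 1077.   40.] [ 260. 1079.   46.] 132
18 184 [ 268. 1080.   40.] [ 268. 1072.   49.] 124
21 182 [ 279. 1085.   42.] [ 280. 1080.   50.] 51
24 181 [ 289. 1087.   42.] [ 289. 1082.   50.] 47
27 181 [ 295. 1077.   43.] [ 297. 1078.   49.] 80
30 180 [ 304. 1078.   43.] [ 306. 1078.   50.] 66
33 180 [ 313. 1079.   40.] [ 314. 1075.   48.] 122
36 179 [ 322. 1079.   41.] [ 325. 1081.   47.] 97
39 178 [ 334. 1085.   40.] [ 335. 1082.   47.] 89
42 177 [ 342. 1080.   42.] [ 344. 1079.   49.] 75
45 177 [ 350. 1075.   41.] [ 353. 1082.   46.] 131
48 175 [ 361. 1079.   44.] [ 364. 1082.   50.] 131
51 170 [222. 529. 225.] [223. 531. 229.] 135
54 169 [228. 528. 226.] [229. 527. 230.] 85
57 162 [ 437. 1204.   43.] [ 439. 1202.   50.] 50
60 162 [ 447. 1203.   40.] [ 449. 1204.   47.] 80
63 161 [ 457. 1200.   42.] [ 460. 1204.   48.] 70
66 160 [ 469. 1205.   42.] [ 468. 1194.   52.] 65
69 159 [ 479. 1202.   43.] [ 482. 1205.   50.] 54
```

The offset is consistent: true tip z ≈ reported z + 33–34 mm, both at the start and here, and xy agrees. I'll add it to the plan and descend the remaining ~32 mm.

Emit:
arm_command(motion=[0,0,16,0,0,0,0,0,32,0,0,0,0,0,32,0,0,0], claw=1)

```text
time: 4.58
position: [502.3, 240.5, 28.2]
tool_rot: [-0.099, -3.136, 0.002]
contact_force: [-0.1, 0.0, -1.2]
width: 86.7
gripper_force: 0.0
```

Emit:
arm_command(motion=[0,0,0,0,0,0,0,0,0,0,0,0,0,0,0,0,0,0,0,0,0,0,0,0,0,0,0,0,0,0,0,0,0,0,0,0], claw=0)

```text
time: 5.32
position: [504.2, 241.1, 30.6]
tool_rot: [0.099, 3.14, 0.0]
contact_force: [-0.3, -0.1, 2.3]
width: 49.6
gripper_force: 30.0
```

Emit:
arm_command(motion=[0,0,-15,0,0,0,0,0,-35,0,0,0,0,0,-75,0,0,0,0,0,-75,0,0,0])

```text
time: 5.82
position: [506.7, 241.8, 108.9]
tool_rot: [0.098, 3.133, 0.003]
contact_force: [-0.8, 1.0, -0.8]
width: 49.9
gripper_force: 30.0
```

```bash
python3 - <<'E'
from h import *
goal(605,5,105,90);goal(605,5,-16,90)
p=np.load("top0.npy",allow_pickle=True).item()
f=p["frame"].astype(int).max(-1);w=pc(p)
m=(f>85)&(f<150)&(abs(w[...,2]-4)<6)&(np.hypot(w[...,0]-536,w[...,1]-5)<165)&(w[...,0]<690)
m=cv2.morphologyEx(m.astype(np.uint8),cv2.MORPH_OPEN,np.ones((5,5)))>0
print(rect(w[m]))
E
```

```text
psi 86.4 q6 -1.26 pos [506.7 241.8 108.9] row [-112.9, -230.2, 4.2, 0.002, 0.007, -0.063]
psi 86.4 q6 -1.26 pos [506.7 241.8 108.9] row [-112.0, -230.4, 125.2, 0.002, 0.007, -0.063]
(array([534.3,   8.8]), array([151.9, 280.1]), 0.0)
```

Emit:
arm_command(motion=[-116,-226,0,0,0,-0.064,-116,-226,0,0,0,-0.064,-116,-226,0,0,0,-0.064,-116,-226,0,0,0,-0.064,-116,-226,0,0,0,-0.064,-116,-226,50,0,0,-0.064,-116,-226,90,0,0,-0.064,-116,-226,110,0,0,-0.064,-116,-226,118,0,0,-0.064,-116,-226,119,0,0,-0.064,-116,-226,119,0,0,-0.064,-116,-226,119,0,0,-0.064])

```text
time: 7.32
position: [606.4, 8.2, -12.6]
tool_rot: [-0.002, 3.14, -0.0]
contact_force: [0.5, -1.0, -1.0]
width: 49.7
gripper_force: 30.0
```

```bash
python3 - <<'E'
from h import *
print(manip.read_state()["contact_force"]);goal(605,8,-15.5,90)
E
```

```text
[ 0.48288862 -1.03120282 -0.99775474]
psi 90.1 q6 -1.74 pos [606.4   8.2 -12.6] row [1.4, -0.2, 2.9, -0.0, 0.002, 0.001]
```

Emit:
arm_command(motion=[0,0,1,0,0,0,0,0,2,0,0,0,0,0,2.5,0,0,0])

```text
time: 7.7
position: [605.8, 8.1, -15.4]
tool_rot: [-0.002, 3.141, -0.0]
contact_force: [-1.7, -0.3, 7.3]
width: 49.3
gripper_force: 30.0
```

Emit:
arm_command(motion=[0,0,0,0,0,0,0,0,0,0,0,0,0,0,0,0,0,0,0,0,0,0,0,0,0,0,-10,0,0,0,0,0,-50,0,0,0,0,0,-110,0,0,0,0,0,-110,0,0,0], claw=1)

```text
time: 8.7
position: [610.1, 7.6, 99.7]
tool_rot: [-0.002, 3.13, -0.003]
contact_force: [0.6, -0.3, -0.0]
width: 86.5
gripper_force: 0.0
```

```bash
python3 - <<'E'
from h import *
goal(497,-208,80,11.4)
p=cams.snapshot("top");print(zrect(p,605,8,75,40,52)[1])
for a in [(504,242,120,64,78)]: print(zrect(p,*a)[1])
E
```

```text
psi 90.1 q6 -1.74 pos [610.1   7.6  99.7] row [113.6, -215.4, 18.7, 0.006, 0.011, 1.373]
None
((array([505.4, 241.2]), array([39.6, 86.6]), -3.7), 69.9)
```

Emit:
arm_command(motion=[109,-216,14,0,0,1.373,109,-216,14,0,0,1.373,109,-216,14,0,0,1.373,109,-216,14,0,0,1.373,109,-216,14,0,0,1.373,109,-216,14,0,0,1.373,109,-216,14,0,0,1.373,109,-216,14,0,0,1.373,109,-216,14,0,0,1.373,109,-216,14,0,0,1.373])

```text
time: 10.0
position: [496.4, -207.6, 79.3]
tool_rot: [-1.988, -2.431, 0.0]
contact_force: [-0.4, 0.6, -0.5]
width: 87.1
gripper_force: 0.0
```

```bash
python3 - <<'E'
from h import *
goal(497,-208,-20,11.4)
p=cams.snapshot("top");print(zrect(p,605,8,75,40,52)[1])
p=cams.snapshot("side");w=pc(p);f=p["frame"].astype(int)
m=(np.hypot(w[...,0]-497,w[...,1]+208)<90)&(f.max(-1)<75)&(w[...,2]>85)&(w[...,2]<170)
q=w[m]; 
for a in range(85,150,10):
    k=q[(q[:,2]>=a)&(q[:,2]<a+10)]
    if len(k)>3: print(a,len(k),rect(k))
cv2.imwrite("pics/s3.png",cv2.resize(p["frame"][210:390,270:510],(800,600))[:,:,::-1])
E
```

```text
psi 11.5 q6 -0.8 pos [ 496.4 -207.6   79.3] row [-0.7, 0.7, 99.3, -0.001, -0.001, 0.001]
((array([610.1,   6.2]), array([49.9, 89.5]), -1.1), 46.9)
105 30 (array([ 495.5, -208.7]), array([ 20.4, 104.6]), 11.7)
115 104 (array([ 495.5, -207.8]), array([ 22.2, 104.5]), 11.7)
125 96 (array([ 496.5, -207.7]), array([ 22.9, 109.7]), 11.4)
135 87 (array([ 494.7, -208.3]), array([ 22.6, 107.6]), 11.5)
145 93 (array([ 495.9, -208.4]), array([ 21.8, 113.2]), 11.5)
```

View pics/s3.png

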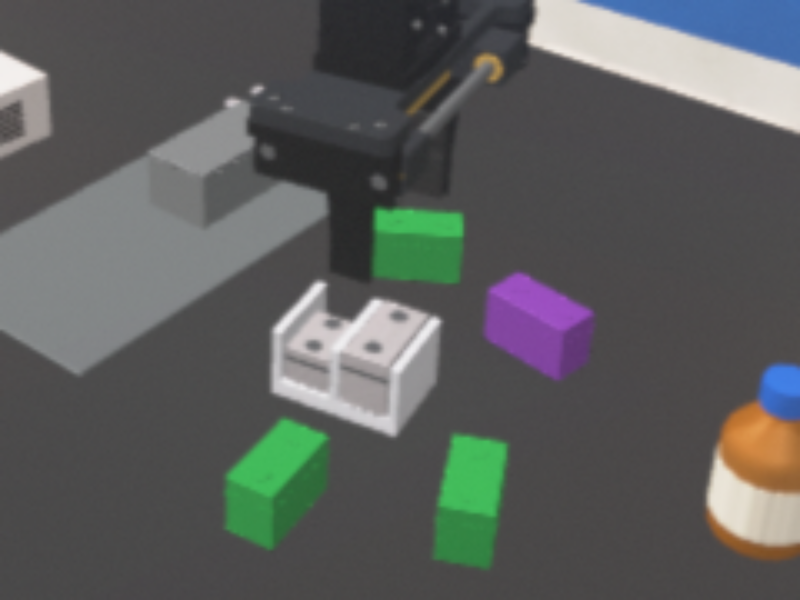

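The crop shows the gripper lined up over the rack, the long cell in its right-hand channel, and the cover standing on the mat at upper left. Descending to grip the ends.

Emit:
arm_command(motion=[-0.5,0.5,45,0,0,0,-0.5,0.5,80,0,0,0,-0.5,0.5,98,0,0,0,-0.5,0.5,99,0,0,0])

```text
time: 10.6
position: [496.4, -207.6, -20.5]
tool_rot: [-1.987, -2.429, 0.0]
contact_force: [0.4, 0.1, 0.2]
width: 87.0
gripper_force: 0.0
```

Emit:
arm_command(motion=[0,0,0,0,0,0,0,0,0,0,0,0,0,0,0,0,0,0,0,0,0,0,0,0,0,0,0,0,0,0], claw=0)

```text
time: 11.22
position: [497.6, -208.5, -18.6]
tool_rot: [1.989, 2.431, -0.0]
contact_force: [-1.3, -0.3, 4.1]
width: 55.8
gripper_force: 30.0
```

Emit:
arm_command(motion=[0,0,-10,0,0,0,0,0,-25,0,0,0,0,0,-45,0,0,0,0,0,-75,0,0,0,0,0,-90,0,0,0,0,0,-90,0,0,0])

```text
time: 11.98
position: [498.3, -208.9, 72.2]
tool_rot: [1.988, 2.429, 0.0]
contact_force: [-0.9, -0.1, -2.4]
width: 55.5
gripper_force: 30.0
```

```bash
python3 - <<'E'
from h import *
goal(460,5,70,11.4)
goal(460,5,70,90)
p=cams.snapshot("side");w=pc(p);f=p["frame"]
np.save("side2.npy",p,allow_pickle=True)
cv2.imwrite("pics/s4.png",cv2.resize(f[210:390,270:510],(800,600))[:,:,::-1])
E
```

```text
psi 11.4 q6 -0.8 pos [ 498.3 -208.9   72.2] row [217.2, 4.7, 1.8, 0.002, 0.002, 0.0]
psi 11.4 q6 -0.8 pos [ 498.3 -208.9   72.2] row [217.2, 4.7, 1.8, 0.0, 0.003, -1.372]
```

View pics/s4.png

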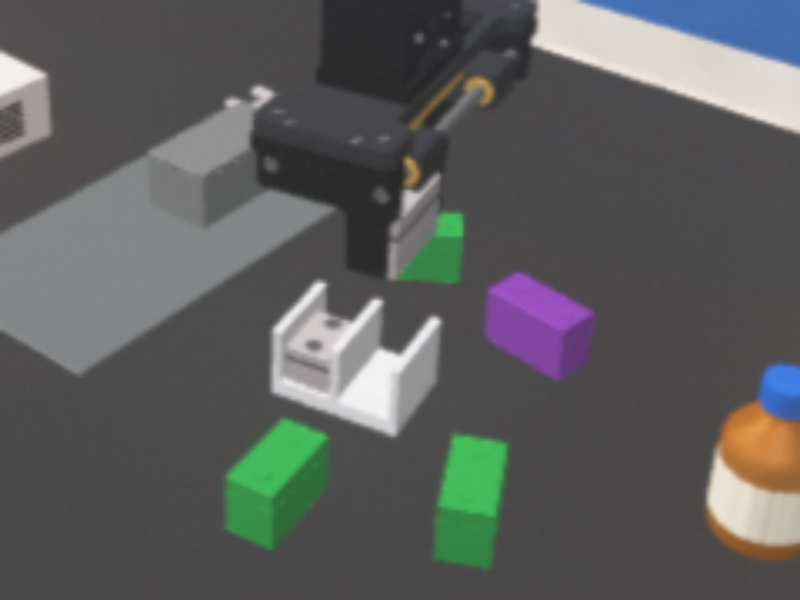

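Cell held by its ends (55.5 mm). Carrying it to the mat with the yaw set to the detector's.

Emit:
arm_command(motion=[216.5,5.5,0,0,0,0.262,216.5,5.5,0,0,0,0.262,216.5,5.5,0,0,0,0.262,216.5,5.5,0,0,0,0.262,216.5,5.5,40,0,0,0.262,216.5,5.5,75,0,0,0.262,216.5,5.5,90,0,0,0.262,216.5,5.5,93,0,0,0.262,216.5,5.5,94,0,0,0.262,216.5,5.5,94,0,0,0.262])

```text
time: 13.28
position: [460.8, 4.7, -22.4]
tool_rot: [2.289, 2.149, 0.002]
contact_force: [0.4, 1.3, -1.6]
width: 55.8
gripper_force: 30.0
```

Emit:
arm_command(motion=[0,0,1,0,0,0,0,0,2,0,0,0,0,0,2.5,0,0,0])

```text
time: 13.65
position: [460.4, 4.9, -24.6]
tool_rot: [2.289, 2.15, 0.001]
contact_force: [-2.2, -0.5, 12.1]
width: 56.3
gripper_force: 30.0
```

Emit:
arm_command(motion=[0,0,0,0,0,0,0,0,0,0,0,0,0,0,0,0,0,0,0,0,0,0,0,0,0,0,-10,0,0,0,0,0,-45,0,0,0,0,0,-70,0,0,0,0,0,-70,0,0,-1.5708,0,0,-70,0,0,-1.5708,0,0,-70,0,0,-1.5708,0,0,-70,0,0,-1.5708,0,0,-70,0,0,-1.5708,0,0,-70,0,0,-1.5708,0,0,-70,0,0,-1.5708,0,0,-70,0,0,-1.5708,0,0,-70,0,0,-1.5708,0,0,-70,0,0,-1.5708], claw=1)

```text
time: 15.78
position: [460.1, 5.0, 44.8]
tool_rot: [0.1, 3.14, -0.0]
contact_force: [-0.2, 0.4, 0.1]
width: 86.8
gripper_force: 0.0
```

```bash
python3 - <<'E'
from h import *
goal(460.4,4.9,-3,86.4)
p=cams.snapshot("side");print("cell",zrect(p,460,5,60,34,50)[1],"cheeks",zrect(p,503,241,80,63,78)[1])
p2=cams.snapshot("top");print("cheeks",zrect(p2,504,241,80,64,78)[1], [(r["at"],r["score"]) for r in place_of(p2,"pocket")][:1])
cv2.imwrite("pics/s5.png",cv2.resize(p["frame"][190:370,150:390],(800,600))[:,:,::-1])
E
```

```text
psi 86.3 q6 -1.74 pos [460.1   5.   44.8] row [-0.3, -0.1, 47.8, -0.0, 0.0, -0.001]
cell ((array([459.6,   3.5]), array([33.3, 57.2]), -4.5), 39.1) cheeks ((array([502.1, 241.3]), array([43.1, 88.1]), -2.4), 68.3)
cheeks ((array([504.8, 241.2]), array([39.4, 87.7]), -4.0), 69.8) [([505.1, 243.0, 69.1], 0.61)]
```

View pics/s5.png

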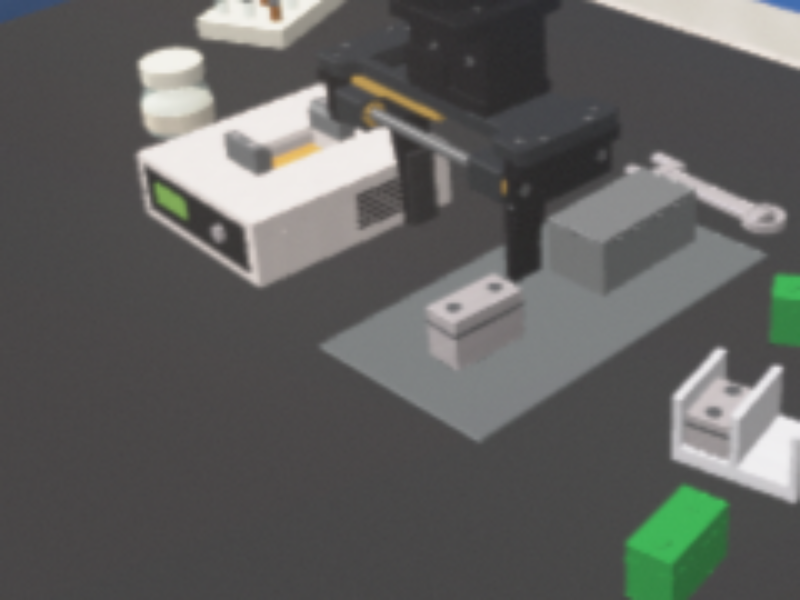

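The cell stands on the mat, released, and the open pocket with its brass plate shows at crop (290,155). Now regrasp by the long sides, with the tips about 20 mm above the cell's bottom so that they stay above the deck.

Emit:
arm_command(motion=[0,0,30,0,0,0,0,0,50,0,0,0,0,0,54,0,0,0,0,0,54,0,0,0])

```text
time: 16.42
position: [460.1, 5.0, -9.6]
tool_rot: [-0.099, -3.14, -0.0]
contact_force: [0.5, -0.8, 0.2]
width: 86.8
gripper_force: 0.0
```

Emit:
arm_command(motion=[0,0,0,0,0,0,0,0,0,0,0,0,0,0,0,0,0,0,0,0,0,0,0,0,0,0,0,0,0,0,0,0,0,0,0,0,0,0,0,0,0,0,0,0,0,0,0,0], claw=0)

```text
time: 17.42
position: [460.0, 5.0, -9.7]
tool_rot: [-0.099, -3.14, -0.0]
contact_force: [-0.3, 0.2, 0.0]
width: 27.6
gripper_force: 30.0
```

Emit:
arm_command(motion=[0,0,-10,0,0,0,0,0,-40,0,0,0,0,0,-80,0,0,0,0,0,-110,0,0,0,0,0,-110,0,0,0,0,0,-110,0,0,0])

```text
time: 18.18
position: [459.4, 5.1, 100.1]
tool_rot: [-0.099, -3.139, -0.0]
contact_force: [-0.2, 0.8, -1.8]
width: 27.6
gripper_force: 30.0
```

```bash
python3 - <<'E'
from h import *
s=manip.read_state();print(s["width"],s["gripper_force"])
goal(504.5,241.2,99,86.3)
p=cams.snapshot("side");cv2.imwrite("pics/s6.png",cv2.resize(p["frame"][190:370,150:390],(800,600))[:,:,::-1])
w=pc(p);m=(np.hypot(w[...,0]-460,w[...,1]-5)<60)&(p["frame"].min(-1)>100)&(w[...,2]>70);print(m.sum(),np.percentile(w[m],[2,50,98],axis=0).round(1))
E
```

```text
27.618805465886865 29.99981313943863
psi 86.4 q6 -1.74 pos [459.4   5.1 100.1] row [-30.1, 238.4, 1.1, 0.0, -0.001, 0.002]
1018 [[424.4 -37.5 116. ]
 [436.9  -6.4 312.8]
 [483.   25.7 402.8]]
```

View pics/s6.png

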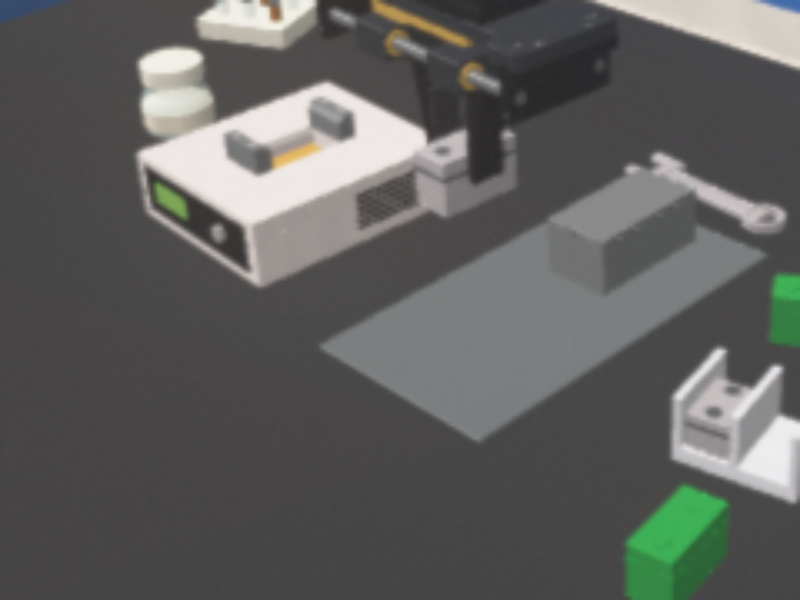

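Good grip, cell vertical. Moving to just above the cheeks.

Emit:
arm_command(motion=[-30,238.5,0,0,0,0,-30,238.5,0,0,0,0,-30,238.5,0,0,0,0,-30,238.5,0,0,0,0,-30,238.5,0,0,0,0,-30,238.5,25,0,0,0,-30,238.5,37,0,0,0,-30,238.5,37,0,0,0,-30,238.5,37,0,0,0])

```text
time: 19.35
position: [505.3, 240.6, 63.5]
tool_rot: [0.1, 3.14, -0.0]
contact_force: [-1.2, 0.1, -1.5]
width: 27.5
gripper_force: 30.0
```

```bash
python3 - <<'E'
from h import *
goal(504.8,241.2,62,86.3)
p=cams.snapshot("side");w=pc(p);cv2.imwrite("pics/s7.png",cv2.resize(p["frame"][190:310,150:310],(800,600),interpolation=cv2.INTER_CUBIC)[:,:,::-1])
f=p["frame"].astype(int)
print("cell",zrect(p,503,241,50,80,107)[1])
E
```

```text
psi 86.3 q6 -1.26 pos [505.3 240.6  63.5] row [0.6, 0.6, 1.5, -0.0, 0.0, 0.001]
cell ((array([499.5, 229.2]), array([30.6, 62.7]), -29.0), 93.5)
```

View pics/s7.png

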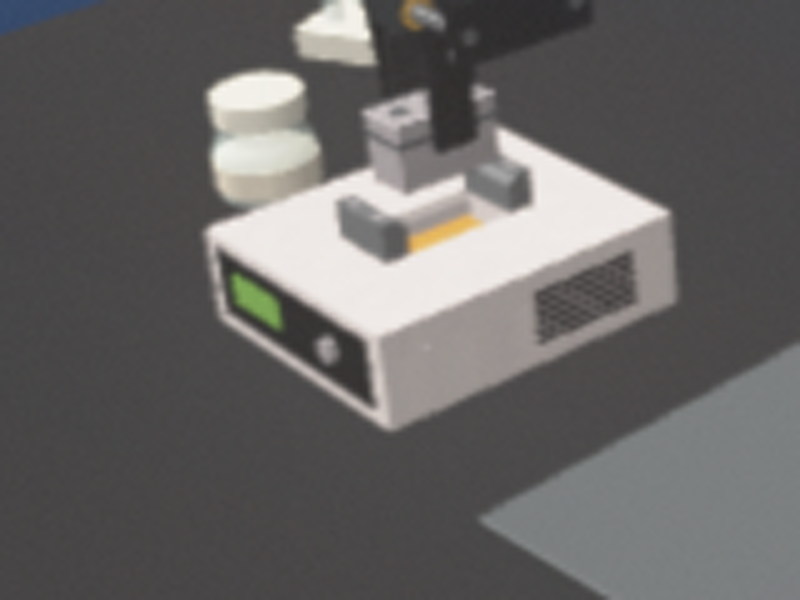

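Cell is centred above the pocket. Descend gently between the cheeks (10 pictures now used, so from here on numbers only).

Emit:
arm_command(motion=[0.5,0.5,4,0,0,0,0.5,0.5,7,0,0,0,0.5,0.5,9,0,0,0,0.5,0.5,11,0,0,0,0.5,0.5,13,0,0,0,0.5,0.5,13,0,0,0])

```text
time: 20.15
position: [504.3, 241.7, 50.2]
tool_rot: [-0.099, -3.14, 0.0]
contact_force: [0.4, -0.2, -2.1]
width: 27.7
gripper_force: 30.0
```

Emit:
arm_command(motion=[0,0,3,0,0,0,0,0,6,0,0,0,0,0,9,0,0,0,0,0,12,0,0,0,0,0,12,0,0,0])

```text
time: 20.78
position: [504.3, 241.6, 38.0]
tool_rot: [-0.099, -3.139, 0.0]
contact_force: [-0.4, 0.6, -0.8]
width: 27.5
gripper_force: 30.0
```

Emit:
arm_command(motion=[0,0,2,0,0,0,0,0,4,0,0,0,0,0,6,0,0,0,0,0,8,0,0,0,0,0,8,0,0,0])

```text
time: 21.4
position: [504.3, 241.6, 30.1]
tool_rot: [-0.099, -3.14, 0.0]
contact_force: [-1.8, -0.5, -2.0]
width: 27.6
gripper_force: 30.0
```

```bash
python3 - <<'E'
from h import *
print(np.mean([manip.read_state()["contact_force"] for _ in range(5)],0),manip.read_state()["ft_torque"])
p=cams.snapshot("side");w=pc(p);m=(np.hypot(w[...,0]-503,w[...,1]-241)<50)&(w[...,2]>75)&(w[...,2]<84)&(p["frame"].min(-1)>110);print(m.sum(),np.median(w[m],0) if m.sum() else 0)
E
```

```text
[-1.75700532 -0.45748339 -2.0328484 ] [0.03949672 0.38658034 0.07712045]
88 [490.64306352 240.14329884  78.99825974]
```

Emit:
arm_command(motion=[0,0,1.5,0,0,0,0,0,3,0,0,0,0,0,4,0,0,0,0,0,5,0,0,0,0,0,5,0,0,0])

```text
time: 22.08
position: [504.3, 241.7, 26.1]
tool_rot: [-0.099, -3.14, 0.0]
contact_force: [-3.3, -0.6, 5.6]
width: 27.8
gripper_force: 30.0
```

On the plate, as expected at ~26. Pressing on.

Emit:
arm_command(motion=[0,0,1,0,0,0,0,0,2,0,0,0,0,0,3,0,0,0,0,0,3,0,0,0])

```text
time: 22.58
position: [504.3, 241.6, 23.7]
tool_rot: [0.099, 3.14, -0.0]
contact_force: [-4.2, -1.4, 9.9]
width: 27.5
gripper_force: 30.0
```

Emit:
arm_command(motion=[0,0,0.7,0,0,0,0,0,1.4,0,0,0,0,0,2,0,0,0,0,0,2,0,0,0])

```text
time: 23.08
position: [504.3, 241.7, 21.8]
tool_rot: [0.099, 3.14, -0.0]
contact_force: [-5.4, -1.0, 10.2]
width: 28.1
gripper_force: 30.0
```

```bash
cat > top.py <<'E'
from h import *
p=cams.snapshot("side");w=pc(p);f=p["frame"].astype(int)
R=np.array([[np.cos(-.064),-np.sin(-.064)],[np.sin(-.064),np.cos(-.064)]])
q=(w[...,:2]-[502,240.5])@R; x,y=q[...,0],q[...,1]
for n,m in dict(cell=(abs(x)<25)&(abs(y)<11),chL=(x<-32)&(x>-41)&(abs(y)<16),chR=(x>32)&(x<41)&(abs(y)<16)).items():
    m=m&(w[...,2]>62)&(w[...,2]<80)&(f.max(-1)>80); print(n,m.sum(),round(float(np.median(w[m][:,2])),2) if m.sum() else 0)
E
python3 top.py
```

```text
cell 57 70.84
chL 22 69.59
chR 20 69.15
```

Emit:
arm_command(motion=[0.4,0,0.5,0,0,0,0.4,0,1,0,0,0,0.4,0,1.3,0,0,0,0.4,0,1.3,0,0,0])

```text
time: 23.62
position: [504.4, 241.6, 20.5]
tool_rot: [0.099, 3.139, 0.0]
contact_force: [-3.9, -0.2, 10.9]
width: 27.9
gripper_force: 30.0
```

Emit:
arm_command(motion=[0,0,0.3,0,0,0,0,0,0.6,0,0,0,0,0,0.6,0,0,0])

```text
time: 24.0
position: [504.4, 241.7, 20.3]
tool_rot: [0.098, 3.139, 0.0]
contact_force: [-4.5, -1.2, 12.8]
width: 27.9
gripper_force: 30.0
```

Emit:
arm_command(motion=[0,0,0.3,0,0,0,0,0,0.7,0,0,0,0,0,0.7,0,0,0])

```text
time: 24.38
position: [504.4, 241.7, 20.3]
tool_rot: [0.098, 3.139, 0.0]
contact_force: [-7.1, -1.3, 18.2]
width: 27.8
gripper_force: 30.0
```

```bash
python3 top.py
```

```text
cell 50 69.17
chL 22 69.33
chR 26 68.26
```

Hard floor reached: z has stopped changing at 20.3 while the force rises to 18 N, and the top is level with the cheeks. Relieve, release and retreat.

Emit:
arm_command(motion=[0,0,-1,0,0,0,0,0,-1,0,0,0])

```text
time: 24.68
position: [504.4, 241.6, 20.3]
tool_rot: [0.098, 3.139, 0.0]
contact_force: [-4.5, -0.9, 11.1]
width: 28.0
gripper_force: 30.0
```

Emit:
arm_command(motion=[0,0,0,0,0,0,0,0,0,0,0,0,0,0,0,0,0,0,0,0,0,0,0,0,0,0,0,0,0,0,0,0,-5,0,0,0,0,0,-40,0,0,0,0,0,-90,0,0,0,0,0,-140,0,0,0,0,0,-160,0,0,0,0,0,-160,0,0,0], claw=1)

```text
time: 26.05
position: [505.4, 242.1, 180.9]
tool_rot: [0.099, 3.135, 0.002]
contact_force: [0.4, 0.3, -0.7]
width: 86.8
gripper_force: 0.0
```

```bash
python3 top.py; python3 - <<'E'
from h import *
p=cams.snapshot("top");w=pc(p)
print("cell+cheeks",zrect(p,504,241,80,62,78)[1],"cover",zrect(p,605,8,75,40,52)[1])
q=w[...,:2]-[504.8,241.2]
for n,c in dict(cell=(0,0),L=(-36,2.3),R=(36,-2.3)).items():
    m=(abs(q[...,0]-c[0])<(20 if n=="cell" else 4))&(abs(q[...,1]-c[1])<10);print(n,m.sum(),np.median(w[m][:,2]).round(2))
for t in("jar","bottle","wrench","short_cell"):print(t,[np.round(r["at"]) for r in place_of(p,t)][:1])
E
```

```text
cell 96 69.45
chL 25 69.36
chR 27 68.91
cell+cheeks ((array([476.5, 242.3]), array([29.5, 40.6]), 83.3), 70.0) cover ((array([606.4,   7. ]), array([50. , 97.3]), 0.1), 46.7)
cell 559 554.92
L 271 522.79
R 28 538.98
jar [array([523., 423.,  -1.])]
bottle [array([ 540., -408.,   -1.])]
wrench [array([708.,  17.,   1.])]
short_cell [array([ 485., -173.,    9.])]
```

The cell top and the cheeks agree within 0.5 mm, the cover stands on the mat, and the bystanders and short cell are unmoved. Handing in.

```bash
python3 -c "
from cell import manip
print(manip.job_done())"
```

```text
the job is handed in; nothing more can be done
None
```

I finished the job and handed it in at about 26 s: the cover stands open side down on the mat, and the long cell is pressed flush with the cheeks to within about 0.5 mm at 18 N or less. The short cell, bottle, jar and wrench measured where they started, and the judge's verdict was not returned.

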